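# Calibrate the kitchen scale with the stylus

### The job

Calibrate the kitchen scale with the steel tin left sitting on it as the reference weight: take the orange-handled stylus from its clip stand, push the red recessed button on the scale fully down with the stylus tip and keep it down for about a second. Then hang the stylus back in the fork of its stand, collar resting on both prongs, and let go, leaving the tin and the other kitchen things where they are.

Things in the scene. Friction and masses are not known exactly. Their poses are not given: they have to be found in the camera images.
- stylus_grip (a point): Place to grasp the upright stylus, on its axis. Round orange handle 16 mm across, from 31 mm below this point to 24 mm above it. Below the handle a steel collar 40 mm across, 5 mm thick, underside 36 mm below this point; then a 10 mm shaft 62 mm long and a 7 mm flat-ended tip 28 mm long, its end 126 mm below this point. z axis points up the stylus. About 70 g, round: yaw does not matter.
- stylus_tip (a point): centre of the flat end of the stylus tip, 126 mm below stylus_grip along the stylus
- stylus_collar (a point): centre of the underside of the stylus collar, which rests on the fork prongs when the stylus hangs in the stand
- fork_seat (a point): Middle of the clip stand's fork, level with its prong tops, 115 mm up. Fixed stand, round foot 90 mm across. Prongs run along x, open to -x; slot 20 mm wide (y -10 to 10), x -27 (mouth, flared wires) to 23 (post, no higher than the prongs). Prongs 14 mm wide, 2 mm lips on top at the mouth. The stylus hangs within 2.5 mm of here, collar on both prongs; it lifts straight up (90 mm to clear).
- button_top (a point): Centre of the top of the scale's red round button, 15.6 mm across, at the bottom of a round well 19 mm across in the black corner plate; 7 mm below the plate's surface when up. Sprung: it goes straight down 5 mm, starting at about 1.5 N, fully down at 5 N, and rises by itself. This point moves with the button.
- cal_button (a joint): travel of the red button in m: 0 up, 0.005 fully down
- scale: White kitchen scale, fixed, 160 mm (its x) by 210 mm (its y), 32 mm high; round black pan 136 mm across, top at 36 mm, centred at y = +30 mm. Origin at the centre of its underside. The red button's well is at x = -30, y = -79 mm, rim 32 mm above the table; a flat green display lies beside it at x = +36 mm.
- tin: closed stainless tin, 76 mm across, 45 mm high, standing on the pan of the scale (its top about 81 mm above the table); origin at the centre of its underside. Loose, to be left alone.
- jug: glass measuring jug with red marks, 86 mm across, 110 mm high, with a pouring lip at its -y and a handle that reaches 80 mm out at its +y; loose, to be left alone; origin at the centre of its underside
- press: aluminium hand citrus press lying on the table, about 80 by 200 mm, 46 mm high, loose, to be left alone; origin under its bowl, handles towards its +y
- spoon_rest: round terracotta spoon rest, 90 mm across, 16 mm high, loose, to be left alone; origin at the centre of its underside
- caddy: clear plastic caddy with two hinged lids, 110 by 180 mm, 75 mm high, fixed, to be left alone; origin at the centre of its underside
Not all that is in view belongs to the job. Leave any blue or turquoise look-alike of the part that bears stylus_grip alone.

How it is judged:
On the way, in this order (a step that is already met when the one before it is completed fails the run):
1. the stylus is lifted out of its stand (distance between stylus_collar and fork_seat above 0.06 m), for 0.2 s.
2. the stylus pushes the red button at least 4 mm down and keeps it there for 0.7 s (value of joint cal_button above 0.004 m and contact force between stylus and cal_button above 1 N), for 0.7 s.
At the end, for the whole second after the job is handed in: The stylus hangs at rest in the fork, tip down: collar underside within 4 mm of the prong tops in height, axis within 8 mm of the slot's centre line and 20 mm of the seat along it, tilted less than 0.15 rad; the button is up again; the tin stands on the scale (y of stylus_collar in the frame of fork_seat between -0.008 and 0.008 m and x of stylus_collar in the frame of fork_seat between -0.02 and 0.02 m and z of stylus_collar in the frame of fork_seat between -0.004 and 0.004 m and angle between stylus_grip's own z axis and vertical below 0.15 rad and linear speed of stylus below 0.03 m/s and value of joint cal_button below 0.001 m and angle between tin's own z axis and vertical below 0.1 rad); the robot touches nothing.
It fails at once if the fingers touch the button (contact force between the fingers and cal_button above 0.5 N).
It fails at once if the tin is shifted more than 15 mm (distance of tin from where it was at the start of the episode above 0.015 m).
It fails at once if the jug, citrus press or spoon rest is shifted more than 25 mm (distance of any of jug, press, spoon_rest from where it was at the start of the episode above 0.025 m).
It fails at once if the robot bumps the caddy (contact force between any of the fingers, the arm and caddy above 5 N).
It also fails if it takes over 54 s, if anything falls off the work surface, if the arm or the gripper's body presses on something with over 40 N, if the wrist force passes 120 N, or if a joint passes its speed limit or range.

### The arm

A 7-joint arm with a two-finger parallel gripper is mounted at the origin on the work surface. World frame = base frame: x ahead of the robot, y to its left, z up, the work surface at z = 0. Lengths are in m, angles in rad, forces in N, time in s.
With the tool pointing down it reaches from about 0.425 to 0.825 m from the base axis. Payload 3.6 kg.
Tool frame: the origin (TCP) lies at the very end of the fingers, on their centre line; the grasp point (between the pads) lies 19 mm behind it; z points along the fingers, y is the line along which they close (so a half turn about z gives the same grasp; the last joint's range is limited). The gripper opens to 85 mm and grips with 20 to 120 N. Pads are 22 mm wide; open, the fingers measure 114 mm over their backs; the gripper's body (76 mm by 85 mm) begins 54 mm behind the grasp point. The pads swing forward as they close: fully open they stand 13 mm farther back than shut.
Start: joints at [-1.331, 0.615, -0.013, 1.423, 0.008, 1.103, -0.04], TCP at [0.171, 0.627, 0.231] pointing down, gripper open.
Joint ranges: [-3.12, 3.12], [-0.3, 2.06], [-1.34, 1.32], [0.26, 2.42], [-1.36, 4.5], [0.01, 1.98], [-2.84, 2.84]. Speed limits (rad/s): [2.79, 2.79, 3.14, 3.14, 3.14, 3.14, 3.14].

### API

Orientations are given as a unit quaternion [x, y, z, w].
In Python, from rig import * gives the robot as it stands.
- The arm moves only by the shell command python3 -m inch 'ROWS' [FORCE]. ROWS is JSON, a list of rows, each a list of 7 numbers: the shift along the world's x, y, z in m, then the turn, a rotation vector about the world's x, y, z in rad, then the finger opening in m, from 0 to 0.0854. A call has 1 to 20 rows; each row shifts and turns the commanded pose from where the row before left it; what a row does not reach is not made up. A row lasts 1/12 s, in which the tool goes at most 41.7 mm and 7.16 degrees, less where a joint would pass 70% of its speed; a pose out of reach is approached as far as the arm can. A call is refused whole if a number of a shift passes 0.0417 or a number of a turn 0.125, either way. A call with a gripper value outside its range is refused whole. The fingers move at their own pace and stop on an object; FORCE is the grip in N (left out, the last holds). Time passes only in rows, so rows that do not move let the fingers close. It gives the time, the measured TCP pose, the force, the opening and the grip force at its end, in the units of the state.
- observe(): the state, without advancing time (a new reading comes with each control period).
- get_image(name): name is "scene" or "top" or "wrist"; returns the picture (400x640x3 uint8, blue, green, red); there is no depth.
- camera_info(name): a dict with "fovy" (degrees; the focal length in pixels is half the picture's height over the tangent of half this angle, whatever the lens; pixels are square), "cx", "cy" (the principal point, pixels), "R" (3x3) and "t" (3): a world point X has camera coordinates R X + t. Camera axes: x right, y down, z forward; pixel columns grow to the right and rows downward; lengths in m; the calibration is good to about 2 mm. A picture is of the moment at which its call begins: read the wrist's pose just before it. camera_info takes no time and is no camera call; for the wrist camera it gives the pose at the moment of the call.
- hand_in(): hands the job in; it is judged then, once.
The state is a dict: "t": time; "joint_pos": joint angles; "qvel": joint speeds; "joint_efforts": joint torques, N m; "tool_pos": TCP position; "ee_rot": TCP orientation; "force": force on the tool from outside, world axes, zero at the start; "torque": the same for the moment, N m; "grip_width": opening from 0.0 (shut) to 1.0 (fully open); "grasp_force": force on a finger pad.
Only numpy, scipy, OpenCV 4.12 (cv2) and the standard library are available. Lean on these libraries where they do the work, as an engineer would, in place of code of your own. Each camera call takes 0.05 s, during which the arm holds its last target. There are 200 camera calls.

## Working session

There is one attempt and no reset: what is moved stays moved. The work goes in short steps, Python scripts to look and compute and a shell command to move; the robot and the scene stay as the last step left them, time stands still between calls to the robot, and variables do not carry over. Pictures are saved under pics/ and viewed, at most 10 in all, crops included, and the job is handed in when it is done.

```bash
mkdir -p pics; cat > h.py <<'E'
from rig import *
import numpy as np, cv2
def K(c): 
    return 200/np.tan(np.radians(c["fovy"])/2)
def ray(c,u,v):
    f=K(c);R=np.array(c["R"]);t=np.array(c["t"])
    return -R.T@t, R.T@np.array([(u-c["cx"])/f,(v-c["cy"])/f,1])
def onz(c,u,v,z):
    o,d=ray(c,u,v); return o+d*(z-o[2])/d[2]
def proj(c,X):
    p=np.array(c["R"])@np.array(X)+np.array(c["t"]); return K(c)*p[0]/p[2]+c["cx"],K(c)*p[1]/p[2]+c["cy"]
def tri(c1,p1,c2,p2):
    o1,d1=ray(c1,*p1);o2,d2=ray(c2,*p2)
    s=np.linalg.lstsq(np.c_[d1,-d2],o2-o1,rcond=None)[0]
    a=o1+s[0]*d1;b=o2+s[1]*d2
    return (a+b)/2,np.linalg.norm(a-b)
E
python3 - <<'E'
from h import *
for n in("scene","top"):
    im=get_image(n);cv2.imwrite(f"pics/{n}0.png",im);c=camera_info(n);print(n,K(c),c["cx"],c["cy"],-np.array(c["R"]).T@c["t"],np.round(c["R"],2).tolist())
    h=cv2.cvtColor(im,cv2.COLOR_BGR2HSV)
    for nm,lo,hi in(("orange",(6,150,120),(20,255,255)),("red",(0,150,80),(5,255,255)),("blue",(85,100,60),(125,255,255))):
        _,_,st,ce=cv2.connectedComponentsWithStats(cv2.inRange(h,lo,hi))
        print(nm,[(s.tolist(),e.round(1).tolist()) for s,e in zip(st[1:],ce[1:]) if s[4]>15])
print(observe()["t"])
E
```

```text
scene 435.2180679154918 314.31076516545437 195.06640241719282 [1.35865944 0.48675354 0.78154343] [[-0.57, 0.82, 0.0], [0.47, 0.32, -0.82], [-0.68, -0.46, -0.57]]
orange [([118, 0, 37, 55, 494], [137.9, 21.9]), ([164, 0, 95, 121, 5574], [220.1, 51.1]), ([95, 17, 28, 47, 782], [109.4, 39.4]), ([120, 20, 10, 37, 49], [124.8, 38.4]), ([106, 85, 53, 46, 329], [135.5, 99.6]), ([342, 141, 11, 4, 17], [347.4, 142.1]), ([353, 143, 29, 17, 79], [365.4, 150.8]), ([366, 143, 9, 9, 29], [370.8, 146.9]), ([376, 144, 10, 4, 16], [381.0, 145.5]), ([285, 146, 7, 19, 109], [288.3, 154.4]), ([307, 161, 13, 5, 28], [312.7, 162.9]), ([327, 166, 9, 7, 25], [330.8, 168.7]), ([305, 171, 19, 12, 54], [314.8, 175.7]), ([25, 177, 74, 40, 872], [57.9, 191.1]), ([316, 186, 14, 16, 55], [323.1, 192.4]), ([351, 189, 33, 18, 408], [368.0, 197.4]), ([329, 190, 16, 13, 52], [335.2, 195.6]), ([250, 196, 11, 6, 27], [255.6, 198.8]), ([372, 221, 8, 5, 20], [375.9, 222.8]), ([470, 223, 9, 13, 33], [474.2, 229.6]), ([447, 226, 19, 9, 48], [456.0, 229.5]), ([479, 226, 22, 16, 89], [489.0, 234.5]), ([494, 228, 6, 4, 17], [4
[... 498 characters left out ...]
, ([330, 307, 9, 6, 18], [333.5, 309.6]), ([360, 329, 6, 13, 30], [362.0, 335.1])]
red [([428, 101, 13, 44, 221], [434.1, 117.5]), ([389, 146, 54, 20, 563], [419.6, 157.3])]
blue [([20, 70, 93, 82, 3813], [67.3, 107.9]), ([297, 139, 11, 40, 138], [302.3, 155.5]), ([256, 170, 14, 44, 216], [262.3, 187.1])]
top 387.64019060033604 314.24596605889604 202.4049184280987 [ 0.52189679 -0.04472692  0.92826242] [[0.02, -1.0, 0.01], [-1.0, -0.02, -0.06], [0.06, -0.01, -1.0]]
orange [([392, 244, 7, 7, 45], [395.0, 247.0]), ([279, 289, 29, 21, 356], [293.1, 297.3])]
red [([230, 232, 6, 6, 32], [232.5, 234.5])]
blue [([384, 185, 18, 18, 255], [392.4, 193.4]), ([390, 286, 19, 19, 221], [399.2, 295.7])]
0.1
```

View pics/scene0.png

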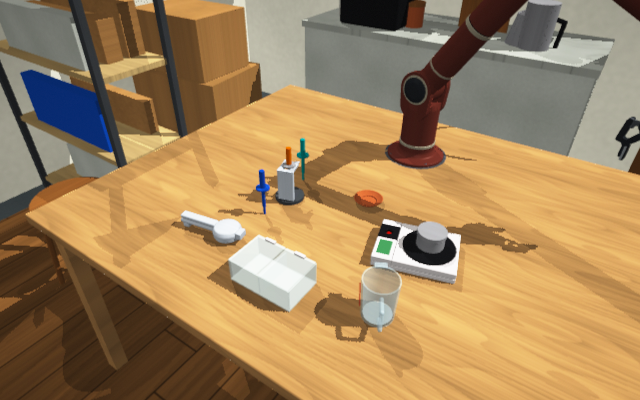

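View pics/top0.png

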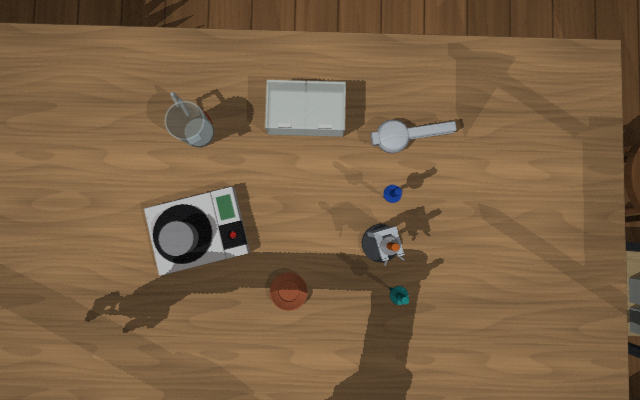

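```bash
python3 - <<'E'
from h import *
cs,ct=camera_info("scene"),camera_info("top")
print("handle tri",tri(cs,(288.3,154.4),ct,(395,247)), "z.175",onz(ct,395,247,.175))
print("button",onz(ct,232.5,234.5,.025))
for n,p in(("blue",(392.4,193.4)),("teal",(399.2,295.7))): print(n,onz(ct,*p,.15))
print("blue/teal tri",tri(cs,(262.3,172),ct,(392.4,193.4)),tri(cs,(302.3,142),ct,(399.2,295.7)))
o=observe();print(o["tool_pos"],o["ee_rot"])
from scipy.spatial.transform import Rotation as R
print(R.from_quat(o["ee_rot"]).as_matrix().round(3))
a=cv2.imread("pics/scene0.png")[130:215,240:330];b=cv2.imread("pics/top0.png")[175:315,340:440]
c=cv2.imread("pics/top0.png")[180:280,140:255]
cv2.imwrite("pics/crop.png",np.hstack([cv2.resize(x,None,fx=k,fy=k,interpolation=2)[:500] if 1 else 0 for x,k in ((cv2.copyMakeBorder(a,0,15,0,0,0),4),(cv2.resize(b,(71,100)),4))]))
E
```

```text
handle tri (array([ 0.48043877, -0.21142096,  0.14991229]), np.float64(0.004344203010608089)) z.175 [ 0.48290444 -0.20785036  0.175     ]
button [0.49494554 0.13740566 0.025     ]
blue [ 0.58905455 -0.20668347  0.15      ]
teal [ 0.38553237 -0.22281019  0.15      ]
blue/teal tri (array([ 0.59144647, -0.21062671,  0.14488363]), np.float64(0.006791071387322687)) (array([ 0.38534264, -0.22509223,  0.14492966]), np.float64(0.0026306274979265866))
[0.17054275 0.62650794 0.2302248 ] [ 1.32498678e-01  9.91182477e-01 -1.17233422e-03 -1.49742942e-04]
[[-0.965  0.263 -0.001]
 [ 0.263  0.965 -0.002]
 [-0.    -0.002 -1.   ]]
```

View pics/crop.png

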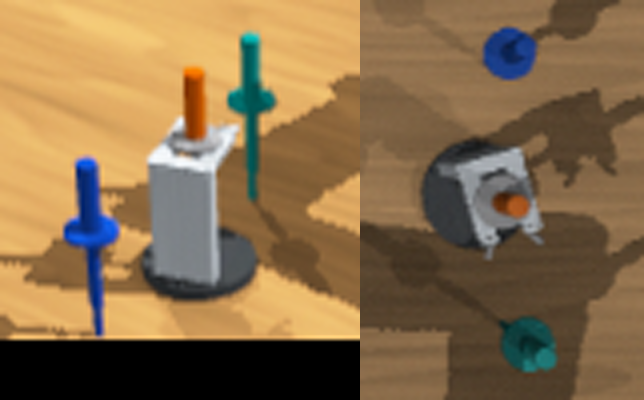

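Candidates for the stylus: orange at scene (288,154) / top (395,247), blue at (262,187) / (392,193), teal at (302,155) / (399,296). The orange one hangs in the clip stand's fork with its collar on the prongs, so that's the one. The fork mouth faces image-down in the top view (about world −x). First I move above the button for a close look.

```bash
python3 -m inch '[[0.021,-0.030,0,0,0,0.0166,0.085],[0.021,-0.030,0,0,0,0.0166,0.085],[0.021,-0.030,0,0,0,0.0166,0.085],[0.021,-0.030,0,0,0,0.0166,0.085],[0.021,-0.030,0,0,0,0.0166,0.085],[0.021,-0.030,0,0,0,0.0166,0.085],[0.021,-0.030,0,0,0,0.0166,0.085],[0.021,-0.030,0,0,0,0.0166,0.085],[0.021,-0.030,0,0,0,0.0166,0.085],[0.021,-0.030,0,0,0,0.0166,0.085],[0.021,-0.030,0,0,0,0.0166,0.085],[0.021,-0.030,0,0,0,0.0166,0.085],[0.021,-0.030,0,0,0,0.0166,0.085],[0.021,-0.030,0,0,0,0.0166,0.085],[0.021,-0.030,0,0,0,0.0166,0.085],[0.015,-0.030,0,0,0,0.0166,0.085],[0,0,0,0,0,0,0.085]]'
cat > w.py <<'E'
from h import *
import sys
o=observe();c=camera_info("wrist");im=get_image("wrist");n=sys.argv[1];cv2.imwrite(f"pics/{n}.png",im)
import json;json.dump({k:np.array(c[k]).tolist() for k in("fovy","cx","cy","R","t")},open(f"{n}.json","w"))
print(o["tool_pos"],"cam",-np.array(c["R"]).T@c["t"],"fwd",np.array(c["R"])[2])
h=cv2.cvtColor(im,cv2.COLOR_BGR2HSV)
for nm,lo,hi,z in(("orange",(6,150,120),(20,255,255),.175),("red",(0,150,80),(5,255,255),.025)):
    _,_,st,ce=cv2.connectedComponentsWithStats(cv2.inRange(h,lo,hi))
    for s,e in zip(st[1:],ce[1:]):
        if s[4]>60: print(nm,s.tolist(),e.round(1),onz(c,*e,z).round(4))
E
python3 w.py w1
```

```text
t: 1.52
tool_pos: [0.5042, 0.1376, 0.2309]
ee_rot: [0.007, 1.0, -0.003, 0.001]
force: [-0.0, -0.6, 1.2]
grip_width: 0.996
grasp_force: 0.0
[0.50423919 0.1376221  0.23090581] cam [0.43676829 0.14027916 0.37318838] fwd [ 0.26730168 -0.00757541 -0.96358312]
red [315, 162, 10, 12, 85] [319.4 167.4] [0.4947 0.1397 0.025 ]
```

View pics/w1.png

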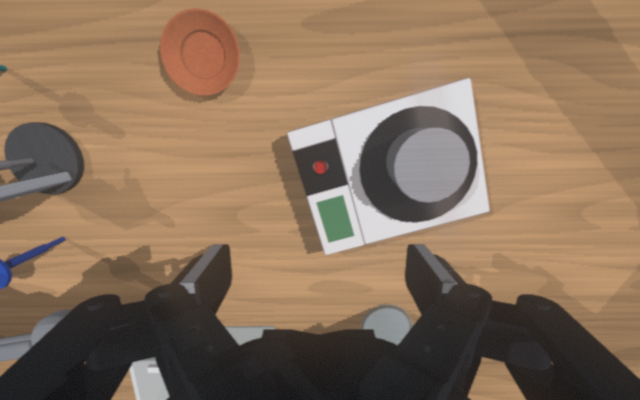

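The wrist view shows the scale with the red button at (319,167), the display at (335,219) and the tin on the pan. The stand's foot is at the left edge. I cross-check the button from the scale's corners, then move above the stylus.

```bash
python3 - <<'E'
from h import *
import json
c=json.load(open("w1.json"));print("f",K(c))
im=cv2.imread("pics/w1.png");h=cv2.cvtColor(im,cv2.COLOR_BGR2HSV)
m=cv2.inRange(h,(0,0,150),(180,50,255));m[:,:280]=0;m[:,500:]=0;m[262:]=0
cn=max(cv2.findContours(cv2.morphologyEx(m,cv2.MORPH_CLOSE,np.ones((9,9))),0,2)[0],key=cv2.contourArea)
hull=cv2.convexHull(cn);ap=cv2.approxPolyDP(hull,8,True)[:,0]
P=np.array([onz(c,*p,.032)[:2] for p in ap]);print(ap.tolist(),P.round(4).tolist())
G=np.array([onz(c,u,v,.032)[:2] for u,v in hull[:,0]]).astype(np.float32)
r=cv2.minAreaRect(G*1000);print(r)
ctr=np.array(r[0])/1000
bx=cv2.boxPoints(r)/1000
# scale axes: y from button side (low world y) to pan
b=np.array([.4947,.1397])
for k in range(4):
    e=bx[(k+1)%4]-bx[k];e/=np.linalg.norm(e)
    x=np.array([e[1],-e[0]])
    print(e,ctr-.030*x-.079*e)
E
python3 -m inch '[[-0.002,-0.035,0.005,0,0,0,0.085],[-0.002,-0.035,0.005,0,0,0,0.085],[-0.002,-0.035,0.005,0,0,0,0.085],[-0.002,-0.035,0.005,0,0,0,0.085],[-0.002,-0.035,0,0,0,0,0.085],[-0.002,-0.035,0,0,0,0,0.085],[-0.002,-0.035,0,0,0,0,0.085],[-0.002,-0.035,0,0,0,0,0.085],[-0.002,-0.035,0,0,0,0,0.085],[-0.003,-0.033,0,0,0,0,0.085],[0,0,0,0,0,0,0.085],[0,0,0,0,0,0,0.085]]'
python3 w.py w2
```

```text
f 293.54833369316054
[[469, 78], [489, 210], [325, 254], [287, 133]] [[0.398, 0.3024], [0.5481, 0.3453], [0.6046, 0.1456], [0.4536, 0.1033]]
((501.23992919921875, 224.34207153320312), (160.13514709472656, 209.20712280273438), 15.613367080688477)
[ 0.2691447 -0.9630998] [0.50887049 0.3085013 ]
[0.96309984 0.26914442] [0.41708071 0.23197266]
[-0.2691448  0.9630997] [0.49360938 0.14018285]
[-0.96309984 -0.26914462] [0.58539916 0.2167115 ]
t: 2.57
tool_pos: [0.479, -0.202, 0.2509]
ee_rot: [0.002, 1.0, 0.0, -0.001]
force: [0.2, 0.5, 0.2]
grip_width: 0.997
grasp_force: 0.0
[ 0.47903583 -0.20196562  0.25086898] cam [ 0.41198905 -0.20090915  0.39335552] fwd [ 0.2645345   0.00127363 -0.96437538]
orange [303, 189, 18, 31, 373] [312.5 205.6] [ 0.4775 -0.2049  0.175 ]
```

View pics/w2.png

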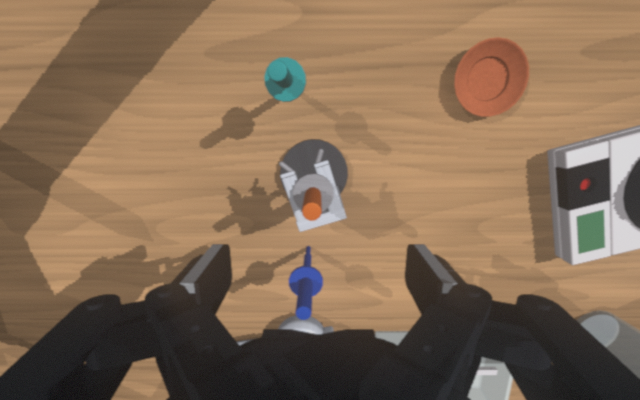

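```bash
python3 - <<'E'
from h import *
import json
c=json.load(open("w2.json"));ct=camera_info("top")
im=cv2.imread("pics/w2.png");m=cv2.inRange(cv2.cvtColor(im,cv2.COLOR_BGR2HSV),(6,150,120),(20,255,255))
ys,xs=np.nonzero(m)
for y in(190,195,200,205,210,215,218): r=xs[ys==y];print(y,r.min(),r.max(),end="; ")
for u,v,z in((312.5,211.5,.175),(312.5,205.6,.15)): print(onz(c,u,v,z))
print(tri(c,(312.5,205.6),ct,(395,247)))
for g in((.478,-.205),(.480,-.208)): print([np.round(proj(c,[*g,z]),1).tolist() for z in(.12,.175)])
E
```

```text
190 312 317; 195 310 319; 200 310 319; 205 304 319; 210 303 320; 215 305 318; 218 308 315; [ 0.48228697 -0.20496383  0.175     ]
[ 0.48497777 -0.20538656  0.15      ]
(array([ 0.48126362, -0.20729302,  0.16695087]), np.float64(0.005142138873016111))
[[313.4, 189.6], [312.4, 206.2]]
[[310.2, 191.6], [308.6, 208.7]]
```

```bash
python3 -m inch '[[0.002,-0.003,-0.020,0,0,0,0.085],[0,0,-0.025,0,0,0,0.085],[0,0,-0.025,0,0,0,0.085],[0,0,-0.025,0,0,0,0.085],[0,0,-0.024,0,0,0,0.085],[0,0,0,0,0,0,0.085],[0,0,0,0,0,0,0.03],[0,0,0,0,0,0,0.03],[0,0,0,0,0,0,0.03],[0,0,0,0,0,0,0.03],[0,0,0,0,0,0,0.03],[0,0,0,0,0,0,0.03]]' 50
python3 w.py w3
```

```text
t: 3.62
tool_pos: [0.4821, -0.204, 0.1331]
ee_rot: [0.0, 1.0, -0.0, 0.001]
force: [-0.6, -0.3, -0.1]
grip_width: 0.35
grasp_force: 0.0
[ 0.48210879 -0.20398742  0.13312157] cam [ 0.4146897  -0.20307354  0.27543244] fwd [ 0.26696846  0.00152106 -0.96370407]
orange [291, 231, 35, 79, 1272] [311.  268.7] [ 0.4702 -0.2055  0.175 ]
```

View pics/w3.png

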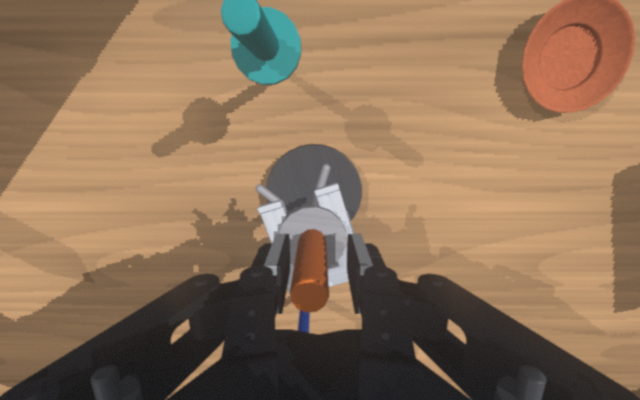

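```bash
python3 - <<'E'
from h import *
import json
c=json.load(open("w3.json"))
im=cv2.imread("pics/w3.png");m=cv2.inRange(cv2.cvtColor(im,cv2.COLOR_BGR2HSV),(6,150,120),(20,255,255))
ys,xs=np.nonzero(m)
for y in(235,240,260,280,290,300,305,308): r=xs[ys==y];print(y,r.min(),r.max(),end="; ")
for u,v,z in((309.5,292,.175),(315,232,.12)): print(onz(c,u,v,z))
for z in(.12,.175): print(proj(c,[.482,-.205,z]),proj(c,[.482,-.204,z]))
E
```

```text
235 310 321; 240 309 322; 260 304 324; 280 300 325; 290 294 318; 300 292 314; 305 295 323; 308 298 319; [ 0.48023068 -0.20620067  0.175     ]
[ 0.4773907  -0.20452747  0.12      ]
(np.float64(314.1881308176794), np.float64(239.52774195483482)) (np.float64(315.93798300882116), np.float64(239.52825543258663))
(np.float64(312.60257892027647), np.float64(295.9775041150258)) (np.float64(315.1606809712492), np.float64(295.97750652788545))
```

```bash
python3 -m inch '[[-0.0025,-0.0015,-0.001,0,0,0,0.03],[0,0,0,0,0,0,0.01],[0,0,0,0,0,0,0.01],[0,0,0,0,0,0,0.01],[0,0,0,0,0,0,0.01],[0,0,0,0,0,0,0.01],[0,0,0,0,0,0,0.01]]' 60
python3 -m inch '[[0,0,0.01,0,0,0,0.01],[0,0,0.02,0,0,0,0.01],[0,0,0.025,0,0,0,0.01],[0,0,0.025,0,0,0,0.01],[0,0,0.025,0,0,0,0.01],[0,0,0.025,0,0,0,0.01],[0,0,0,0,0,0,0.01],[0,0,0,0,0,0,0.01],[0,0,0,0,0,0,0.01]]'
python3 w.py w4; python3 - <<'E'
from h import *
for n in("scene","top"): cv2.imwrite(f"pics/{n}4.png",get_image(n))
a=cv2.imread("pics/scene4.png")[90:215,230:340]; b=cv2.imread("pics/w4.png")
cv2.imwrite("pics/c4.png",np.hstack([cv2.resize(a,(352,400),interpolation=2),b[:,120:520]]))
E
```

```text
t: 4.25
tool_pos: [0.479, -0.2056, 0.1313]
ee_rot: [0.0, 1.0, -0.0, -0.0]
force: [-0.7, -0.9, 0.7]
grip_width: 0.168
grasp_force: 58.4
t: 5.0
tool_pos: [0.4789, -0.2047, 0.261]
ee_rot: [-0.0, 1.0, 0.0, -0.0]
force: [1.0, 0.1, -1.3]
grip_width: 0.17
grasp_force: 58.4
[ 0.47885849 -0.20470952  0.26099639] cam [ 0.41173641 -0.20401942  0.40346899] fwd [ 0.26479982  0.00293274 -0.96429894]
orange [330, 299, 8, 19, 104] [333.5 307.3] [ 0.5758 -0.1893  0.175 ]
```

View pics/c4.png

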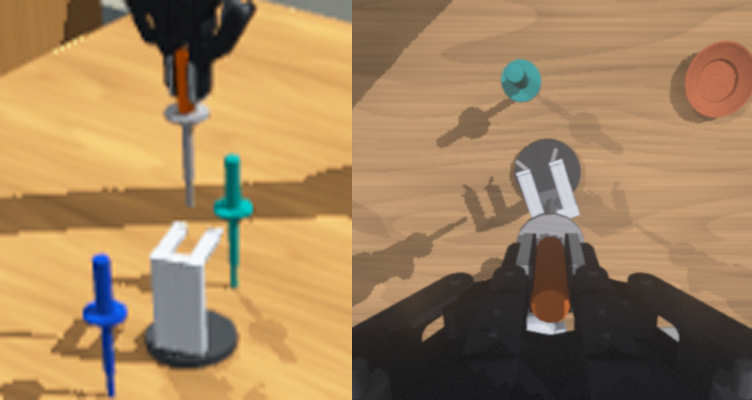

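The picture shows the stylus held upright between the pads, clear of the empty fork, with teal and blue undisturbed. Next I move over the button.

```bash
python3 -m inch '[[0.0015,0.0345,0,0,0,0,0.01],[0.0015,0.0345,0,0,0,0,0.01],[0.0015,0.0345,0,0,0,0,0.01],[0.0015,0.0345,0,0,0,0,0.01],[0.0015,0.0345,0,0,0,0,0.01],[0.0015,0.0345,0,0,0,0,0.01],[0.0015,0.0345,0,0,0,0,0.01],[0.0015,0.0345,0,0,0,0,0.01],[0.0015,0.0345,0,0,0,0,0.01],[0.0015,0.0345,0,0,0,0,0.01],[0,0,-0.035,0,0,0,0.01],[0,0,-0.035,0,0,0,0.01],[0,0,-0.030,0,0,0,0.01],[0,0,0,0,0,0,0.01],[0,0,0,0,0,0,0.01],[0,0,0,0,0,0,0.01]]'
python3 - <<'E'
from h import *
print(observe()["tool_pos"]);cs=camera_info("scene");im=get_image("scene");cv2.imwrite("pics/s5.png",im)
print("predicted tip",proj(cs,[.494,.140,.0547]),"rim centre",proj(cs,[.494,.14,.032]))
cv2.imwrite("pics/c5.png",cv2.resize(im[160:280,340:490],None,fx=5,fy=5,interpolation=2))
E
```

```text
t: 6.48
tool_pos: [0.4953, 0.1398, 0.1623]
ee_rot: [0.0, 1.0, 0.0, 0.001]
force: [0.1, -0.4, -0.5]
grip_width: 0.169
grasp_force: 58.6
[0.49526003 0.13980451 0.16232671]
predicted tip (np.float64(390.4573028354204), np.float64(224.49992980264145)) rim centre (np.float64(389.6079250978104), np.float64(231.08484425881292))
```

View pics/c5.png

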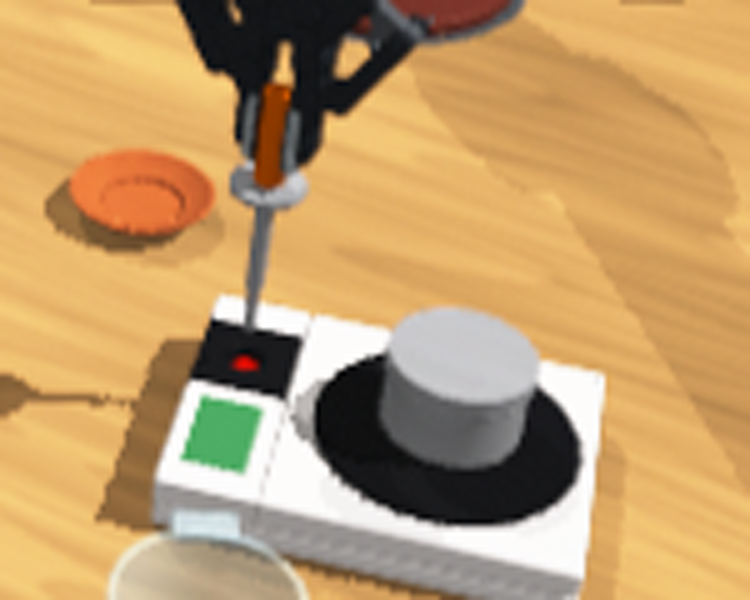

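The tip is at (390,226), directly above the red button at (389,233), matching the prediction within about 1 px. I descend with force checks.

```bash
python3 -m inch '[[-0.001,0,-0.010,0,0,0,0.01],[0,0,-0.010,0,0,0,0.01],[0,0,-0.006,0,0,0,0.01],[0,0,-0.003,0,0,0,0.01],[0,0,-0.002,0,0,0,0.01],[0,0,-0.002,0,0,0,0.01],[0,0,-0.001,0,0,0,0.01],[0,0,0,0,0,0,0.01]]' 80
```

```text
t: 7.2
tool_pos: [0.4934, 0.1396, 0.1277]
ee_rot: [0.0, 1.0, -0.0, 0.0]
force: [-1.0, -0.6, 2.1]
grip_width: 0.168
grasp_force: 78.1
```

```bash
python3 -m inch '[[0,0,-0.001,0,0,0,0.01],[0,0,-0.001,0,0,0,0.01],[0,0,-0.0005,0,0,0,0.01],[0,0,0,0,0,0,0.01],[0,0,0,0,0,0,0.01]]'
```

```text
t: 7.62
tool_pos: [0.4938, 0.1397, 0.1261]
ee_rot: [0.0, 1.0, 0.0, 0.001]
force: [-1.5, -1.6, 9.2]
grip_width: 0.166
grasp_force: 79.1
```

```bash
python3 -m inch '[[0,0,-0.0005,0,0,0,0.01],[0,0,-0.0005,0,0,0,0.01],[0,0,0,0,0,0,0.01],[0,0,0,0,0,0,0.01]]'
```

```text
t: 7.95
tool_pos: [0.4941, 0.1397, 0.1259]
ee_rot: [0.0, 1.0, 0.0, 0.001]
force: [-2.1, -1.2, 14.7]
grip_width: 0.167
grasp_force: 79.6
```

```bash
python3 -m inch '[[0,0,0,0,0,0,0.01],[0,0,0,0,0,0,0.01],[0,0,0,0,0,0,0.01],[0,0,0,0,0,0,0.01],[0,0,0,0,0,0,0.01],[0,0,0,0,0,0,0.01],[0,0,0,0,0,0,0.01],[0,0,0,0,0,0,0.01],[0,0,0,0,0,0,0.01],[0,0,0,0,0,0,0.01],[0,0,0,0,0,0,0.01],[0,0,0,0,0,0,0.01],[0,0,0,0,0,0,0.01]]'
python3 -m inch '[[0,0,0.010,0,0,0,0.01],[0,0,0.02,0,0,0,0.01],[0,0,0.035,0,0,0,0.01],[0,0,0.035,0,0,0,0.01],[0,0,0.035,0,0,0,0.01],[0,0,0,0,0,0,0.01]]'
python3 -m inch '[[-0.0015,-0.0345,0,0,0,0,0.01],[-0.0015,-0.0345,0,0,0,0,0.01],[-0.0015,-0.0345,0,0,0,0,0.01],[-0.0015,-0.0345,0,0,0,0,0.01],[-0.0015,-0.0345,0,0,0,0,0.01],[-0.0015,-0.0345,0,0,0,0,0.01],[-0.0015,-0.0345,0,0,0,0,0.01],[-0.0015,-0.0345,0,0,0,0,0.01],[-0.0015,-0.0345,0,0,0,0,0.01],[-0.0015,-0.0345,0,0,0,0,0.01],[0,0,0,0,0,0,0.01],[0,0,0,0,0,0,0.01],[0,0,0,0,0,0,0.01],[0,0,0,0,0,0,0.01]]'
python3 w.py w6;python3 - <<'E'
from h import *
print(observe()["tool_pos"]);cs=camera_info("scene");im=get_image("scene");cv2.imwrite("pics/s6.png",im)
a=im[90:215,230:340];b=cv2.imread("pics/w6.png")
cv2.imwrite("pics/c6.png",np.hstack([cv2.resize(a,(352,400),interpolation=2),b[:,120:520]]))
E
```

```text
t: 9.03
tool_pos: [0.4941, 0.1397, 0.1259]
ee_rot: [0.0, 1.0, 0.0, 0.001]
force: [-2.5, -0.2, 14.2]
grip_width: 0.169
grasp_force: 79.6
t: 9.53
tool_pos: [0.4974, 0.1411, 0.2657]
ee_rot: [0.0, 1.0, 0.002, 0.007]
force: [1.6, 0.4, -1.1]
grip_width: 0.169
grasp_force: 78.2
t: 10.7
tool_pos: [0.4785, -0.2036, 0.2585]
ee_rot: [-0.001, 1.0, 0.001, -0.0]
force: [0.1, -0.3, -0.9]
grip_width: 0.165
grasp_force: 78.2
[ 0.4785368  -0.20357731  0.25847417] cam [ 0.41138453 -0.20305832  0.40088785] fwd [ 0.26530827  0.00402642 -0.96415523]
orange [328, 301, 9, 19, 118] [332.  308.9] [ 0.5753 -0.1893  0.175 ]
orange [300, 302, 8, 16, 87] [303.6 308.2] [ 0.5746 -0.2146  0.175 ]
[ 0.47861812 -0.20349643  0.25858589]
```

View pics/c6.png

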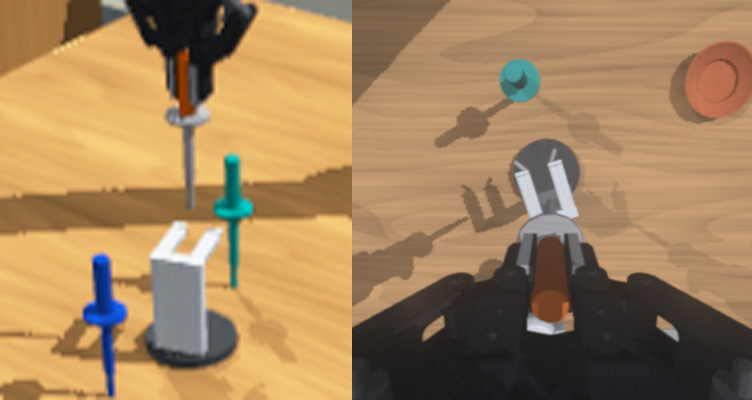

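```bash
python3 -m inch '[[0.0005,-0.0015,-0.025,0,0,0,0.01],[0,0,-0.025,0,0,0,0.01],[0,0,-0.025,0,0,0,0.01],[0,0,-0.025,0,0,0,0.01],[0,0,-0.012,0,0,0,0.01],[0,0,0,0,0,0,0.01],[0,0,0,0,0,0,0.01]]'
```

```text
t: 11.38
tool_pos: [0.4789, -0.2059, 0.1466]
ee_rot: [-0.001, 1.0, 0.0, -0.0]
force: [0.5, -0.4, 0.3]
grip_width: 0.168
grasp_force: 78.2
```

```bash
python3 -m inch '[[0,0,-0.006,0,0,0,0.01],[0,0,-0.005,0,0,0,0.01],[0,0,-0.002,0,0,0,0.01],[0,0,-0.001,0,0,0,0.01],[0,0,0,0,0,0,0.01],[0,0,0,0,0,0,0.01]]'
```

```text
t: 11.88
tool_pos: [0.4788, -0.207, 0.133]
ee_rot: [0.0, 1.0, -0.0, 0.0]
force: [-0.1, -0.6, -0.2]
grip_width: 0.164
grasp_force: 78.2
```

```bash
python3 -m inch '[[0,0,-0.001,0,0,0,0.01],[0,0,-0.0005,0,0,0,0.01],[0,0,-0.0005,0,0,0,0.01],[0,0,0,0,0,0,0.01],[0,0,0,0,0,0,0.01]]'
```

```text
t: 12.3
tool_pos: [0.4789, -0.2069, 0.1313]
ee_rot: [0.0, 1.0, -0.0, 0.0]
force: [-0.7, 0.2, 4.6]
grip_width: 0.167
grasp_force: 78.6
```

The collar is seated (4.6 N upward at the original height). I open gently and retreat.

```bash
python3 -m inch '[[0,0,0,0,0,0,0.02],[0,0,0,0,0,0,0.025],[0,0,0,0,0,0,0.035],[0,0,0,0,0,0,0.045],[0,0,0,0,0,0,0.045],[0,0,0,0,0,0,0.045],[0,0,0.01,0,0,0,0.045],[0,0,0.025,0,0,0,0.045],[0,0,0.03,0,0,0,0.045],[0,0,0.03,0,0,0,0.045],[0,0,0.03,0,0,0,0.045],[0,0,0,0,0,0,0.045],[0,0,0,0,0,0,0.045],[0,0,0,0,0,0,0.045]]'
python3 w.py w7;python3 - <<'E'
from h import *
im=get_image("scene");cv2.imwrite("pics/s7.png",im)
a=im[130:290,230:470];b=cv2.imread("pics/w7.png")
cv2.imwrite("pics/c7.png",np.hstack([cv2.resize(a,(450,300),interpolation=2),b[80:380,150:500]]))
E
```

```text
t: 13.47
tool_pos: [0.4782, -0.2066, 0.2558]
ee_rot: [0.0, 1.0, 0.0, -0.0]
force: [-0.5, -0.0, 0.1]
grip_width: 0.528
grasp_force: 0.0
[ 0.47819806 -0.2066057   0.25576635] cam [ 0.4110775  -0.20580192  0.39822917] fwd [ 0.26504925  0.00230672 -0.96423212]
orange [309, 189, 18, 30, 359] [318.2 205.2] [ 0.4778 -0.2051  0.175 ]
```

View pics/c7.png

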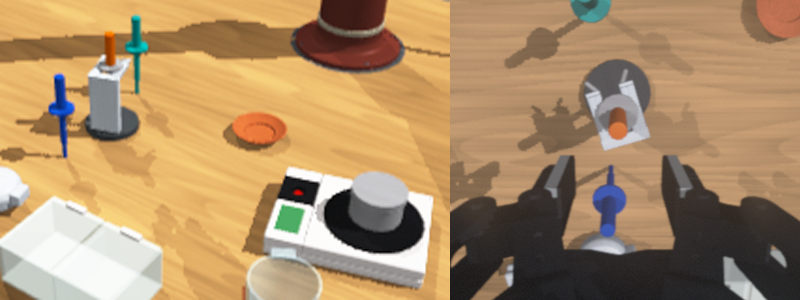

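The stylus hangs upright in the fork at (0.478, −0.205), as it did at the start. The tin, button and the other items are in place, and the gripper is clear.

```bash
python3 -c "
from rig import *
print(hand_in())"
```

```text
the job is handed in; nothing more can be done
None
```

The job is handed in: I held the button fully down at about 14 N for over a second, then hung the stylus back in its fork and let go; the tin and the other things in view were where they started, and the hand-in gave no verdict.

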